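# Hang the washing basket on the drying stand

### The job

Pick up the steel wire washing basket by its blue handle and hang it on the drying stand to drain: handle resting across both red prongs, under the wire shelf. Lower it onto the prongs before letting go, leave it hanging level and still, and do not knock the stand or disturb the beaker, bottle and cradle on the bench.

Things in the scene. Friction and masses are not known exactly. Their poses are not given: they have to be found in the camera images.
- basket: Loose open-topped steel wire basket, 0.2 to 0.45 kg, 90 (x) x 130 (y) x 55 mm high; origin at the centre of its underside, z up. In its middle plane x = 0 a rigid upright bail: two legs of 8 mm bar at y = -72 and +72 mm carry the handle across their tops. Same from front and back. Starts standing on the bench on one side, the stand on the other.
- bail (a point): Centre of the basket's handle: a straight blue round bar, 14 mm diameter, running along the basket's y for 144 mm, its centre 135 mm above the basket's underside and 80 mm above the basket's rim. Axes as the basket's.
- stand: Drying stand, fixed. Origin on the bench under the seat; x points to its back (roughly away from the robot), z up. White drip tray x -65 to 135 mm, y -105 to 105 mm, 18 mm high; 12 mm steel uprights at x = 115, y = -98 and 98 mm, joined by a 12 mm cross bar at height 177 mm that carries two red prongs, with a wire shelf above.
- seat (a point): Where the handle's centre lies when hung midway on the level part of the prongs: stand x = 0, y = 0, height 180 mm; the handle then runs along y. Axes as the stand's. The red prongs (8 mm bar, at y = -42 and 42 mm) run from the cross bar to -x, dropping 8 mm to x = 20 mm, level (top at 173 mm) to x = -20 mm, then turn up to tips at x = -34 mm, top at 195 mm.
- shelf_front (a point): Middle of the underside of the front wire (8 mm) of the open wire shelf above the prongs: stand x = -11 mm, height 358 mm. The shelf, 8 mm thick, runs from here back to x = 119 mm, y -102 to 102 mm. It leaves no room for a gripper pointing straight down at the seat; one whose body leans back to -x by about 35 degrees passes in front of it. Axes as the stand's.
- beaker: Bystander: empty glass beaker, 52 mm diameter, 75 mm high, standing in the middle of the bench; origin at the centre of its underside.
- bottle: Bystander: amber glass jar with blue cap, 50 mm diameter, 100 mm high, standing beyond the basket as seen from the robot; origin at the centre of its underside.
- cradle: Bystander: white block with a round recess, 70 x 90 x 25 mm, lying between the robot and the work; origin at the centre of its underside.
Not all that is in view belongs to the job. What is meant by the basket is not green or yellow, and is the larger of those in its own colour.

How it is judged:
By the outcome, as a careful person would: the job done as asked, in the order asked, and still so for the second after the job is handed in, with the robot touching nothing.
It also fails if it takes over 53 s, if anything falls off the work surface, if the arm or the gripper's body presses on something with over 40 N, if the wrist force passes 120 N, or if a joint passes its speed limit or range.

### The arm

A 7-joint arm with a two-finger parallel gripper is mounted at the origin on the work surface. World frame = base frame: x ahead of the robot, y to its left, z up, the work surface at z = 0. Lengths are in m, angles in degrees, forces in N, time in s.
With the tool pointing down it reaches from about 0.425 to 0.825 m from the base axis. Payload 3.6 kg.
Tool frame: the origin (TCP) lies between the finger pads; the fingertips stand 8 mm ahead of it and the grasp point (between the pads) lies 11 mm behind it; z points along the fingers, y is the line along which they close (so a half turn about z gives the same grasp; the last joint's range is limited). The gripper opens to 85 mm and grips with 20 to 120 N. Pads are 22 mm wide; open, the fingers measure 114 mm over their backs; the gripper's body (76 mm by 85 mm) begins 54 mm behind the grasp point. The pads swing forward as they close: fully open they stand 13 mm farther back than shut.
Start: joints at [75.43, 35.231, -0.722, 81.555, 0.464, 63.22, -2.315], TCP at [0.147, -0.633, 0.214] pointing down, gripper open.
Joint ranges: [-178.69, 178.69], [-17.37, 117.87], [-77.05, 75.6], [15.02, 138.74], [-78.02, 258.01], [0.78, 113.62], [-162.83, 162.83]. Speed limits (degrees/s): [159.86, 159.86, 180, 180, 180, 180, 180].

### API

Orientations are given as [roll, pitch, yaw] about the fixed x, y, z axes, in that order (R = Rz(yaw) Ry(pitch) Rx(roll)).
In Python, from plant import env gives the robot as it stands.
- The arm moves only by the shell command python3 -m jog 'ROWS'. ROWS is JSON, a list of rows, each a list of 3 entries, a list of its own where there are three numbers: the opening, from 0 (shut) to 1 (fully open), then the shift along the world's x, y, z in cm, then the turn about the world's z in rad. In form: [[gripper, [dx, dy, dz], turn], ...]. A call has 1 to 20 rows; each row is the pose to reach, as a shift and turn from the pose commanded when the call began; what a row does not reach only later rows make up. A row lasts 1/10 s, in which the tool goes at most 50 mm and 8.59 degrees, less where a joint would pass 70% of its speed; a pose out of reach is approached as far as the arm can. A call with a gripper value outside its range is refused whole. The fingers move at their own pace and stop on an object; the grip force is fixed at half the most. Time passes only in rows, so rows that repeat a pose let the fingers close. It gives the time, the measured TCP pose, the force, the opening and the grip force at its end, in the units of the state.
- env.observe(): the state, without advancing time (a new reading comes with each control period).
- env.grab_frame(name): name is "scene" or "top" or "wrist"; returns a dict with "frame" (400x640x3 uint8, red, green, blue), "K" (3x3 intrinsics, pixels), "world_to_cam" (4x4, takes a point from world to camera coordinates). Camera axes: x right, y down, z forward; pixel columns grow to the right and rows downward; lengths in m; the calibration is good to about 2 mm. The wrist camera is an equidistant fisheye: a pixel r from the principal point sees the ray r / f radians off the axis. A picture is of the moment at which its call begins. There is no depth.
- env.sign_off(): hands the job in; it is judged then, once.
The state is a dict: "clock": time; "qpos": joint angles; "qd": joint speeds; "joint_efforts": joint torques, N m; "tcp_pos": TCP position; "eef_rot": TCP orientation; "wrist_force": force on the tool from outside, world axes, zero at the start; "torque": the same for the moment, N m; "grip_width": opening from 0.0 (shut) to 1.0 (fully open); "grasp_force": force on a finger pad.
Only numpy, scipy, OpenCV 4.12 (cv2) and the standard library are available. Lean on these libraries where they do the work, as an engineer would, in place of code of your own. Each camera call takes 0.05 s, during which the arm holds its last target. There are 200 camera calls.

## Working session

There is one attempt and no reset: what is moved stays moved. The work goes in short steps, Python scripts to look and compute and a shell command to move; the robot and the scene stay as the last step left them, time stands still between calls to the robot, and variables do not carry over. Pictures are saved under pics/ and viewed, at most 12 in all, crops included, and the job is handed in when it is done.

```bash
mkdir -p pics; ls
python3 - <<'E'
from plant import env
import cv2,pickle
d={}
for n in ["scene","top","wrist"]:
    f=env.grab_frame(n); d[n]=f; cv2.imwrite(f"pics/{n}0.png",f["frame"][:,:,::-1])
pickle.dump(d,open("f0.pkl","wb"))
s=env.observe(); print(s)
E
```

```text
pics
{'clock': 0.15, 'qpos': array([75.42964806, 35.27791871, -0.7246506 , 81.61848747,  0.46352888,
       63.21970452, -2.31221617]), 'qd': array([-0.03692119, -0.16779576,  0.01512746, -0.17047947,  0.03645918,
        0.04985   ,  0.06183068]), 'joint_efforts': array([ 5.91991720e-04, -4.69659054e+01,  2.59548593e-01, -1.71250319e+01,
        1.00321742e-02,  7.12379086e-03,  1.14862615e-05]), 'tcp_pos': array([ 0.14669017, -0.63260822,  0.21339847]), 'eef_rot': array([-1.79886711e+02, -5.42443771e-04,  1.30594000e+01]), 'wrist_force': array([0.22581345, 0.66365617, 0.3222627 ]), 'torque': array([-0.00417351,  0.04874013, -0.0097464 ]), 'grasp_force': 0.0, 'grip_width': 0.9971473684159701}
```

View pics/scene0.png

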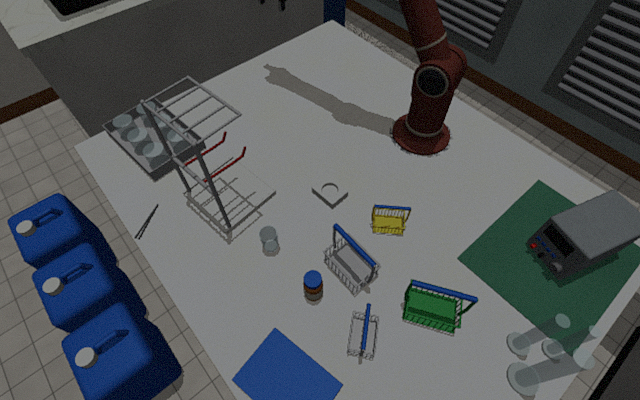

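View pics/top0.png

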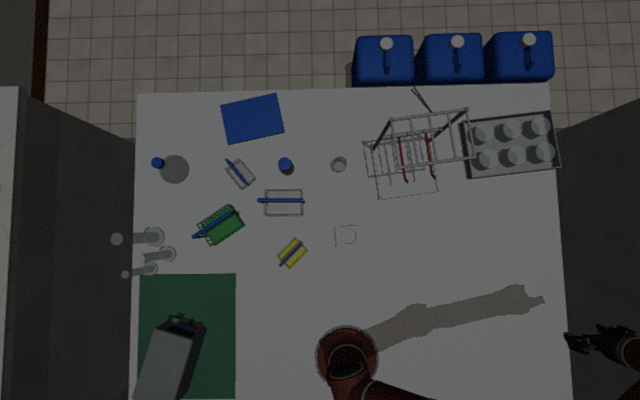

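The target is the large steel basket, at top (283,203) and scene (350,258). The stand is at top (405,160) and its red prongs at scene (210,160). There's a smaller steel decoy at top (240,173), and yellow and green ones too.

```bash
cat > h.py <<'E'
import numpy as np,cv2,pickle
def ray(f,u,v):
    K=f["K"];T=f["world_to_cam"];R=T[:3,:3];c=-R.T@T[:3,3]
    d=R.T@np.array([(u-K[0,2])/K[0,0],(v-K[1,2])/K[1,1],1]);return c,d/np.linalg.norm(d)
def plane(f,p,z):
    c,d=ray(f,*p);return c+d*(z-c[2])/d[2]
def tri(fa,pa,fb,pb):
    A=np.zeros((3,3));b=np.zeros(3);L=[ray(fa,*pa),ray(fb,*pb)]
    for c,d in L:
        P=np.eye(3)-np.outer(d,d);A+=P;b+=P@c
    x=np.linalg.solve(A,b);return x,max(np.linalg.norm((np.eye(3)-np.outer(d,d))@(x-c)) for c,d in L)
def blobs(f,kind,minA=15):
    h=cv2.cvtColor(f["frame"],cv2.COLOR_RGB2HSV)
    m=cv2.inRange(h,(100,130,50),(125,255,255)) if kind=="blue" else cv2.inRange(h,(0,150,60),(6,255,255))|cv2.inRange(h,(172,150,60),(180,255,255))
    n,l,s,c=cv2.connectedComponentsWithStats(m)
    out=[]
    for i in range(1,n):
        if s[i,4]<minA: continue
        p=np.argwhere(l==i)[:,::-1].astype(float);mu=p.mean(0);w,V=np.linalg.eigh(np.cov((p-mu).T));t=(p-mu)@V[:,1]
        out.append((mu.round(1),int(s[i,4]),(mu+V[:,1]*t.min()).round(1),(mu+V[:,1]*t.max()).round(1)))
    return out
E
python3 - <<'E'
from h import *
d=pickle.load(open("f0.pkl","rb"))
for n in("scene","top"):
    for k in("blue","red"):
        print(n,k)
        for b in blobs(d[n],k):print("  ",b[0],b[1],b[2],b[3])
t=d["top"]
for nm,p,z in [("basket",(281.5,200.5),.135),("bottle",(285,164),.1),("beaker",(339,164),.04),("cradle",(346,235),.025),("shelfFL",(399,162),.36),("trayFL",(376,198),.018),("trayFR",(438,192),.018)]:print(nm,plane(t,p,z).round(3))
im=d["top"]["frame"][80:220,330:490,::-1];cv2.imwrite("pics/t1.png",cv2.resize(im,None,fx=5,fy=5)[:600,:])
im=d["scene"]["frame"][60:250,90:290,::-1];cv2.imwrite("pics/s1.png",cv2.resize(im,None,fx=3,fy=3))
E
python3 -m jog --help 2>&1 | head -20
```

```text
scene blue
   [ 45.8 227.2] 2840 [ 72.4 207. ] [ 16.2 249.8]
   [392.8 206.9] 87 [410.1 208.2] [375.  205.5]
   [354.3 244.9] 281 [334.5 224.5] [373.9 265.2]
   [ 73.7 282.9] 3851 [100.2 250.8] [ 45.  317.6]
   [312.3 278.8] 253 [320.7 276. ] [303.9 281.7]
   [444.3 290.7] 354 [476.6 299.5] [412.  281.9]
   [108.  351.1] 5179 [129.3 305.4] [ 85.5 399.2]
   [365.5 326.6] 172 [368.4 303.8] [362.7 348.8]
   [284.6 373.1] 4680 [341.8 386. ] [235.8 362.1]
scene red
   [443.2 142.3] 15 [447.1 141.9] [439.1 142.6]
   [207.9 150. ] 26 [215.2 145.3] [201.2 154.3]
   [239.5 156.7] 15 [242.7 153.8] [236.5 159.5]
   [190.1 161. ] 21 [195.7 157.6] [185.1 164.1]
   [222.5 169. ] 54 [234.2 161.3] [210.8 176.7]
   [533.4 245.2] 19 [535.9 244.6] [531.1 245.6]
top blue
   [524.1  55.1] 2324 [555.   57.4] [493.7  52.8]
   [454.2  56.9] 2327 [484.5  57.9] [425.3  55.9]
   [384.9  58.9] 2334 [414.1  59.1] [356.9  58.7]
   [251.8 118.3] 2281 [279.9 111.7] [223.7 124.9]
   [156.4 162.2] 88 [160.3 158.3] [152.7 165.8]
   [235.  170.3] 66 [226. 159.] [244.3 181.8]
   [284.4 163.8] 132 [281.5 158.2] [287.2 169.4]
   [279.  199.9] 138 [302.  200.1] [258.  199.8]
   [211.8 224. ] 169 [229.9 211.8] [192.1 237.2]
   [290.2 254.8] 64 [300.5 244.5] [280. 265.]
top red
   [427.2 146.1] 39 [425.4 132.9] [429.1 160. ]
   [400.1 149.8] 37 [398.3 137. ] [402.1 164. ]
basket [0.533 0.2   0.135]
bottle [0.656 0.192 0.1  ]
beaker [0.663 0.011 0.04 ]
cradle [ 0.418 -0.008  0.025]
shelfFL [ 0.608 -0.13   0.36 ]
trayFL [ 0.544 -0.116  0.018]
trayFR [ 0.561 -0.331  0.018]
invalid input: not JSON, or not a number
```

View pics/t1.png

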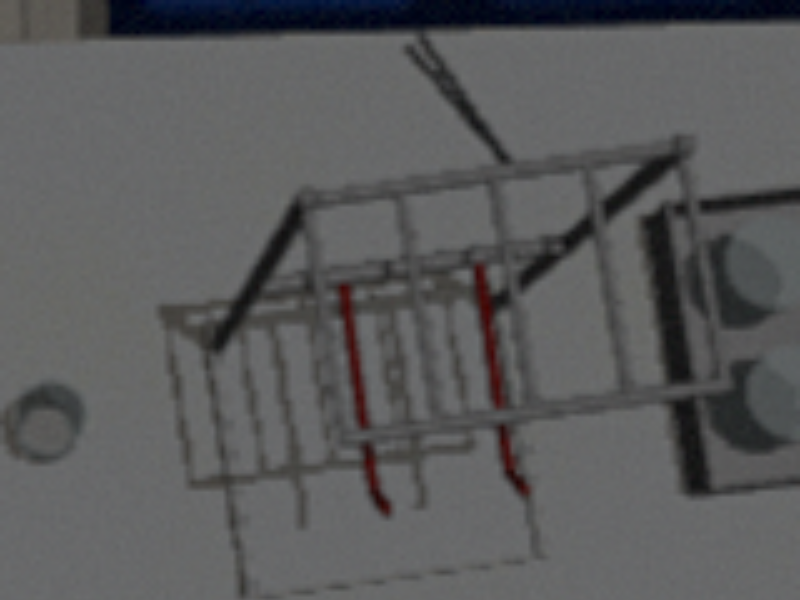

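View pics/s1.png

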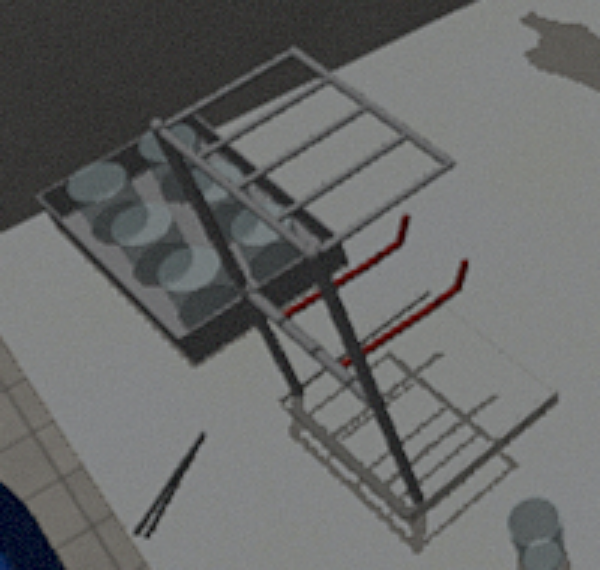

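Run:
```python
from h import *
d=pickle.load(open("f0.pkl","rb"));t,s=d["top"],d["scene"]
P={}
for n,a,b in [("tipL(+y)",(407.4,182.6),(245,147.7)),("tipR",(435.2,178.4),(225.7,132.3)),
 ("shelfFL",(399,167),(241,114)),("shelfFR",(475,156),(187,77)),("handleL",(258,199.8),(373.9,265.2)),("handleR",(304,200.5),(334.5,226)),
 ("shelfBL",(391,119),(195,142)),("shelfBR",(466.5,108.5),(143,101.5))]:
    x,e=tri(t,a,s,b);P[n]=x;print(n,x.round(4),round(e,4))
print("cams",[( -f["world_to_cam"][:3,:3].T@f["world_to_cam"][:3,3]).round(2) for f in (t,s)])
def pose(L,R):
    v=P[L]-P[R];return np.degrees(np.arctan2(-v[0],v[1])),(P[L]+P[R])/2,np.linalg.norm(v)
for L,R,off in [("tipL(+y)","tipR",-.034),("shelfFL","shelfFR",-.011),("shelfBL","shelfBR",.119),("handleL","handleR",0)]:
    y,m,l=pose(L,R);c=np.array([np.cos(np.radians(y)),np.sin(np.radians(y))]);print(L,"yaw",y.round(2),"mid",m.round(4),"len",l.round(4),"origin",(m[:2]-off*c).round(4))
```

```text
tipL(+y) [ 0.574  -0.1871  0.1884] 0.0017
tipR [ 0.5841 -0.2697  0.1909] 0.0025
shelfFL [ 0.5913 -0.1258  0.3651] 0.0039
shelfFR [ 0.6173 -0.321   0.3645] 0.0017
handleL [0.5342 0.2764 0.1393] 0.0026
handleR [0.5294 0.1313 0.1273] 0.0034
shelfBL [ 0.7148 -0.1088  0.3742] 0.0032
shelfBR [ 0.74   -0.3044  0.3684] 0.0024
cams [array([0.44, 0.06, 1.3 ]), array([0.85, 0.47, 0.94])]
tipL(+y) yaw 6.96 mid [ 0.5791 -0.2284  0.1897] len 0.0833 origin [ 0.6128 -0.2243]
shelfFL yaw 7.59 mid [ 0.6043 -0.2234  0.3648] len 0.1969 origin [ 0.6152 -0.222 ]
shelfBL yaw 7.34 mid [ 0.7274 -0.2066  0.3713] len 0.1972 origin [ 0.6094 -0.2218]
handleL yaw -1.87 mid [0.5318 0.2038 0.1333] len 0.1457 origin [0.5318 0.2038]
```

```bash
python3 -m jog '[[1,[0,5,3],0],[1,[-1,10,6],0],[1,[-1,15,8],0],[1,[-1,20,10],0],[1,[-1,20,14],0],[1,[-1,20,16],0]]'
```

```text
clock: 0.75
tcp_pos: [0.1371, -0.4302, 0.377]
eef_rot: [179.9, -0.0, 13.2]
wrist_force: [1.0, -1.7, 0.7]
grip_width: 1.002
grasp_force: 0.0
```

Seat ≈ (0.612, -0.223), stand yaw ≈ 7.3°. Basket handle centre ≈ (0.532, 0.204, 0.135), yaw ≈ -1.9°. Next I swing round close to the base, clear of the shelf.

```bash
python3 -m jog '[[1,[5,3,0],0.1],[1,[9,6,0],0.2],[1,[13,10,0],0.3],[1,[17,14,0],0.4],[1,[20,18,0],0.5],[1,[22,22,0],0.6],[1,[25,26,0],0.7],[1,[27,30,0],0.8],[1,[28,34,0],0.9],[1,[29,38,0],1.0],[1,[30,43,0],1.1],[1,[31,48,0],1.2],[1,[31,53,0],1.3],[1,[31,58,0],1.307],[1,[31,61,0],1.307],[1,[31,63,0],1.307],[1,[31,63,0],1.307],[1,[31,63,0],1.307]]'; python3 -c "
from plant import env;print(env.observe()['qpos'].round(1))"
```

```text
clock: 2.55
tcp_pos: [0.4468, 0.1962, 0.3739]
eef_rot: [-180.0, 0.1, 87.9]
wrist_force: [0.3, -0.7, 0.0]
grip_width: 0.997
grasp_force: 0.0
[  4.7  17.1 -42.5  90.4  11.8  77.2 -41.3]
```

Now I'll test in free air what the arm does at its reach limit, since the tool has to lean and the rows can't command tilt.

```bash
python3 -m jog '[[1,[5,0,2],0],[1,[10,0,4],0],[1,[15,0,4],0],[1,[20,0,4],0],[1,[25,0,4],0],[1,[30,0,4],0],[1,[34,0,4],0],[1,[38,0,4],0],[1,[42,0,4],0],[1,[46,0,4],0],[1,[50,0,4],0],[1,[50,0,4],0],[1,[50,0,4],0],[1,[50,0,4],0]]'; python3 -c "
from plant import env;print(env.observe()['qpos'].round(1))"
```

```text
clock: 3.95
tcp_pos: [0.8024, 0.1682, 0.3536]
eef_rot: [178.4, -0.2, 87.9]
wrist_force: [-0.8, -0.3, 0.3]
grip_width: 0.999
grasp_force: 0.0
[ -6.3  60.5 -76.8  15.1  69.9 113.6 -24.4]
```

```bash
python3 -m jog '[[1,[-5,0,0],0],[1,[-10,0,0],0],[1,[-15,0,0],0],[1,[-20,0,0],0],[1,[-20,0,0],0],[1,[-20,0,0],0]]'; python3 -c "
from plant import env;print(env.observe()['qpos'].round(1))"
```

```text
clock: 4.55
tcp_pos: [0.5939, 0.1699, 0.3539]
eef_rot: [178.6, 0.3, 88.6]
wrist_force: [0.2, 0.8, 0.8]
grip_width: 0.997
grasp_force: 0.0
[ 16.6  42.4 -76.3  73.4  42.4  92.6 -53.5]
```

The reference pose resets to the reached one and keeps the tilt it gained (body leaning to -x, as needed). So short repeated pushes at the limit should ratchet the lean up.

```bash
python3 -m jog '[[1,[5,1,2],0],[1,[10,2,2],0],[1,[15,3,2],0],[1,[20,3,2],0],[1,[50,3,2],0],[1,[50,3,2],0]]'|sed -n '2,3p'
python3 -m jog '[[1,[60,0,0],0],[1,[60,0,0],0]]'|sed -n '2,3p'
python3 -m jog '[[1,[60,0,0],0],[1,[60,0,0],0]]'|sed -n '2,3p'
python3 -m jog '[[1,[60,0,30],0],[1,[60,0,30],0]]'|sed -n '2,3p'
python3 -m jog '[[1,[60,0,30],0],[1,[60,0,30],0]]'|sed -n '2,3p'; python3 -c "
from plant import env;print(env.observe()['qpos'].round(1))"
```

```text
tcp_pos: [0.7988, 0.1863, 0.3555]
eef_rot: [178.1, 0.2, 88.1]
tcp_pos: [0.8047, 0.1649, 0.3489]
eef_rot: [178.4, 0.6, 87.9]
tcp_pos: [0.8098, 0.1458, 0.3415]
eef_rot: [178.7, 1.2, 87.8]
tcp_pos: [0.8104, 0.1316, 0.3577]
eef_rot: [177.6, 1.1, 87.8]
tcp_pos: [0.8104, 0.1187, 0.3728]
eef_rot: [176.5, 1.1, 87.9]
[ -3.3  59.2 -77.   15.1  71.7 113.6 -20.7]
```

```bash
f(){ sed -n '1,3p'|tr '\n' ' ';echo; }
python3 -m jog '[[1,[60,0,60],0],[1,[60,0,60],0],[1,[60,0,60],0],[1,[60,0,60],0]]'|f
python3 -m jog '[[1,[30,0,60],0],[1,[30,0,60],0]]'|f
python3 -m jog '[[1,[30,10,60],0]]'|f
python3 -m jog '[[1,[30,10,60],0]]'|f
python3 -m jog '[[1,[5,0,5],0]]'|f
python3 -m jog '[[1,[5,0,5],0]]'|f
 python3 -c "
from plant import env;print(env.observe()['qpos'].round(1))"
```

```text
clock: 6.35 tcp_pos: [0.7979, 0.0985, 0.4189] eef_rot: [174.6, 0.8, 88.0] 
clock: 6.55 tcp_pos: [0.7799, 0.091, 0.4624] eef_rot: [172.9, 0.5, 88.1] 
clock: 6.65 tcp_pos: [0.773, 0.0917, 0.4851] eef_rot: [171.3, 0.6, 87.7] 
clock: 6.75 tcp_pos: [0.7656, 0.0972, 0.5061] eef_rot: [169.8, 0.2, 88.0] 
clock: 6.85 tcp_pos: [0.7685, 0.0942, 0.5176] eef_rot: [168.0, 0.1, 88.1] 
clock: 6.95 tcp_pos: [0.7735, 0.0899, 0.5249] eef_rot: [166.4, -0.3, 88.2] 
[ -1.   48.  -74.3  15.1  67.8 113.6 -18.5]
```

It works: about 1.7° of lean per single-row push. Continuing towards 35°.

```bash
f(){ sed -n '1,3p'|tr '\n' ' ';echo; }
python3 -m jog '[[1,[5,1,5],0]]'|f
python3 -m jog '[[1,[5,1,5],0]]'|f
python3 -m jog '[[1,[5,1,5],0]]'|f
python3 -m jog '[[1,[5,1,5],0]]'|f
python3 -m jog '[[1,[5,1,5],0]]'|f
python3 -m jog '[[1,[5,1,5],0]]'|f
python3 -m jog '[[1,[5,1,5],0]]'|f
python3 -m jog '[[1,[5,1,5],0]]'|f
 python3 -c "
from plant import env;print(env.observe()['qpos'].round(1))"
```

```text
clock: 7.05 tcp_pos: [0.7734, 0.0898, 0.5335] eef_rot: [165.3, -0.1, 87.9] 
clock: 7.15 tcp_pos: [0.7692, 0.0935, 0.5439] eef_rot: [164.5, -0.1, 88.0] 
clock: 7.25 tcp_pos: [0.7644, 0.0971, 0.5553] eef_rot: [163.6, -0.1, 88.2] 
clock: 7.35 tcp_pos: [0.7603, 0.0993, 0.5657] eef_rot: [162.8, 0.0, 88.1] 
clock: 7.45 tcp_pos: [0.7564, 0.101, 0.5754] eef_rot: [161.9, 0.2, 88.1] 
clock: 7.55 tcp_pos: [0.7527, 0.1026, 0.5845] eef_rot: [161.1, 0.3, 88.0] 
clock: 7.65 tcp_pos: [0.7489, 0.1042, 0.5933] eef_rot: [160.4, 0.5, 87.9] 
clock: 7.75 tcp_pos: [0.7453, 0.1057, 0.6018] eef_rot: [159.6, 0.7, 87.8] 
[ -3.1  42.6 -77.   15.1  72.8 113.6 -19.6]
```

```bash
f(){ sed -n '1,3p'|tr '\n' ' ';echo; }
python3 -m jog '[[1,[5,0,0],0]]'|f
python3 -m jog '[[1,[5,0,0],0]]'|f
python3 -m jog '[[1,[5,-2,3],0]]'|f
python3 -m jog '[[1,[5,-2,3],0]]'|f
python3 -m jog '[[1,[0,0,5],0]]'|f
python3 -m jog '[[1,[0,0,5],0]]'|f
python3 -m jog '[[1,[40,0,40],0],[1,[40,0,40],0],[1,[40,0,40],0]]'|f
 python3 -c "
from plant import env;print(env.observe()['qpos'].round(1))"
```

```text
clock: 7.85 tcp_pos: [0.7512, 0.1019, 0.5915] eef_rot: [160.2, 1.4, 87.6] 
clock: 7.95 tcp_pos: [0.7605, 0.0973, 0.5739] eef_rot: [161.3, 2.2, 87.3] 
clock: 8.05 tcp_pos: [0.7625, 0.0801, 0.5726] eef_rot: [161.5, 2.7, 87.6] 
clock: 8.15 tcp_pos: [0.7618, 0.057, 0.5796] eef_rot: [161.1, 2.9, 87.0] 
clock: 8.25 tcp_pos: [0.744, 0.052, 0.6053] eef_rot: [160.1, 2.8, 86.8] 
clock: 8.35 tcp_pos: [0.7213, 0.0511, 0.6373] eef_rot: [158.6, 2.6, 87.0] 
clock: 8.65 tcp_pos: [0.7326, 0.042, 0.6415] eef_rot: [156.6, 2.6, 86.9] 
[  1.6  39.6 -77.   15.   73.4 113.6 -15. ]
```

```bash
f(){ sed -n '1,3p'|tr '\n' ' ';echo; }
python3 -m jog '[[1,[0,1,5],0]]'|f
python3 -m jog '[[1,[0,1,5],0]]'|f
python3 -m jog '[[1,[0,1,5],0]]'|f
python3 -m jog '[[1,[0,1,5],0]]'|f
python3 -m jog '[[1,[2,2,5],0]]'|f
python3 -m jog '[[1,[2,2,5],0]]'|f
python3 -m jog '[[1,[2,2,5],0]]'|f
python3 -m jog '[[1,[2,2,5],0]]'|f
 python3 -c "
from plant import env;print(env.observe()['qpos'].round(1))"
```

```text
clock: 8.75 tcp_pos: [0.7162, 0.0496, 0.6607] eef_rot: [155.7, 2.5, 87.0] 
clock: 8.85 tcp_pos: [0.6941, 0.0581, 0.688] eef_rot: [154.1, 2.3, 87.2] 
clock: 8.95 tcp_pos: [0.674, 0.0651, 0.7115] eef_rot: [152.6, 2.2, 87.3] 
clock: 9.05 tcp_pos: [0.655, 0.0717, 0.7324] eef_rot: [151.2, 2.1, 87.3] 
clock: 9.15 tcp_pos: [0.6499, 0.0824, 0.7452] eef_rot: [149.4, 2.1, 87.1] 
clock: 9.25 tcp_pos: [0.6481, 0.0965, 0.7535] eef_rot: [147.9, 1.8, 87.4] 
clock: 9.35 tcp_pos: [0.6459, 0.1092, 0.7623] eef_rot: [146.3, 1.6, 87.6] 
clock: 9.45 tcp_pos: [0.6427, 0.1207, 0.7713] eef_rot: [144.8, 1.4, 87.7] 
[ -6.8  29.2 -77.1  15.   77.3 113.6 -19.9]
```

Lean reached, 35°. Descending to a pre-grasp pose.

```bash
python3 -m jog '[[1,[-2,1,-4],0],[1,[-4,2,-8],0],[1,[-6,3,-12],0],[1,[-8,4,-16],0],[1,[-10,5,-20],0],[1,[-12,6,-24],0],[1,[-14,7,-28],0],[1,[-15,8,-32],0],[1,[-16,8.5,-36],0],[1,[-17,8.5,-40],0],[1,[-18,8.5,-44],0],[1,[-18,8.5,-47],0],[1,[-18,8.5,-47],0],[1,[-18,8.5,-47],0],[1,[-18,8.5,-47],0]]'
python3 - <<'E'
from plant import env
from h import *
print(env.observe()['qpos'].round(1))
f=env.grab_frame("wrist");cv2.imwrite("pics/w1.png",f["frame"][:,:,::-1]);pickle.dump(f,open("w1.pkl","wb"));print(f["K"],blobs(f,"blue"))
E
```

```text
clock: 10.95
tcp_pos: [0.4641, 0.2074, 0.303]
eef_rot: [144.7, 1.3, 87.7]
wrist_force: [-0.7, -0.5, 0.9]
grip_width: 1.002
grasp_force: 0.0
[ 12.   14.6 -65.6 121.2  61.8  48.3 -94. ]
[[309.70691629   0.         316.49701433]
 [  0.         309.70691629 199.03708081]
 [  0.           0.           1.        ]] [(array([235.2,  13. ]), 371, array([224.4,  -2.4]), array([244.6,  26.3])), (array([378.5,  79.3]), 5576, array([361.3,  22.6]), array([394.6, 132.2])), (array([279.6, 168.3]), 1184, array([277.8, 107.9]), array([281.6, 233. ])), (array([342.6, 161.5]), 527, array([346.2, 147.8]), array([339. , 175.5])), (array([122.2, 218. ]), 497, array([157.3, 241.6]), array([ 86.2, 193.8]))]
```

View pics/w1.png

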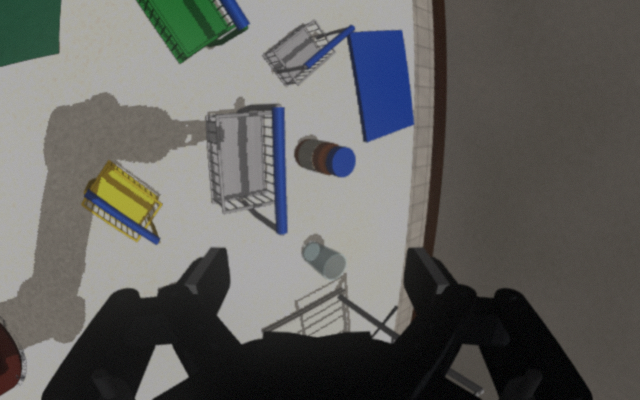

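The wrist view shows the blue handle from (279,106) to (282,233), between the fingers. I'll refine its position from this view.

```bash
cat >> h.py <<'E'
def fray(f,u,v):
    K=f["K"];T=f["world_to_cam"];R=T[:3,:3];c=-R.T@T[:3,3]
    a=np.array([u-K[0,2],v-K[1,2]])/K[0,0];th=np.linalg.norm(a)
    return c,R.T@np.array([*(a/th*np.sin(th)),np.cos(th)])
def fplane(f,p,z):
    c,d=fray(f,*p);return c+d*(z-c[2])/d[2]
E
python3 - <<'E'
from h import *
from plant import env
from scipy.spatial.transform import Rotation as Ro
f=pickle.load(open("w1.pkl","rb"))
a=fplane(f,(277.8,105.5),.135);b=fplane(f,(281.6,233),.135);m=(a+b)/2;v=a-b
print(a.round(4),b.round(4),"mid",m.round(4),"len",np.linalg.norm(v).round(4),"yaw",np.degrees(np.arctan2(-v[0],v[1])).round(2))
s=env.observe();R=Ro.from_euler('xyz',s["eef_rot"],degrees=True).as_matrix()
print("z",R[:,2].round(3),"y",R[:,1].round(3),"cam",(-f["world_to_cam"][:3,:3].T@f["world_to_cam"][:3,3]).round(3))
g=m+.011*R[:,2]-s["tcp_pos"];print("shift cm",(100*g).round(2))
E
```

```text
[0.5349 0.2783 0.135 ] [0.5313 0.1316 0.135 ] mid [0.5331 0.205  0.135 ] len 0.1467 yaw -1.41
z [ 0.576 -0.042 -0.816] y [ 0.816 -0.019  0.577] cam [0.376 0.283 0.431]
shift cm [  7.54  -0.27 -17.69]
```

```bash
python3 -m jog '[[1,[1,0,-4],0],[1,[1.8,0,-8],0],[1,[1.8,0,-9.5],0],[1,[3.2,0,-11.5],0],[1,[4.7,-0.1,-13.6],0],[1,[6,-0.2,-15.5],0],[1,[7,-0.3,-17],0],[1,[7.6,-0.3,-17.7],0],[1,[7.6,-0.3,-17.7],0],[1,[7.6,-0.3,-17.7],0]]'
python3 -m jog '[[0,[0,0,0],0],[0,[0,0,0],0],[0,[0,0,0],0],[0,[0,0,0],0],[0,[0,0,0],0],[0,[0,0,0],0],[0,[0,0,0],0],[0,[0,0,0],0]]'
```

```text
clock: 12.0
tcp_pos: [0.5393, 0.204, 0.1248]
eef_rot: [144.8, 1.4, 87.8]
wrist_force: [-0.2, -0.1, 0.3]
grip_width: 1.001
grasp_force: 0.0
clock: 12.8
tcp_pos: [0.5401, 0.2045, 0.127]
eef_rot: [144.5, 1.5, 87.9]
wrist_force: [-5.3, -2.1, 15.3]
grip_width: -0.003
grasp_force: 8.0
```

Run:
```python
from plant import env
from h import *
a=env.grab_frame("scene");w=env.grab_frame("wrist");pickle.dump((a,w),open("g1.pkl","wb"))
A=cv2.resize(a["frame"][160:310,270:430,::-1],(400,375));B=cv2.resize(w["frame"][100:400,140:460,::-1],(400,375))
cv2.imwrite("pics/g1.png",np.hstack([A,B]))
```

```text
(no output)
```

View pics/g1.png

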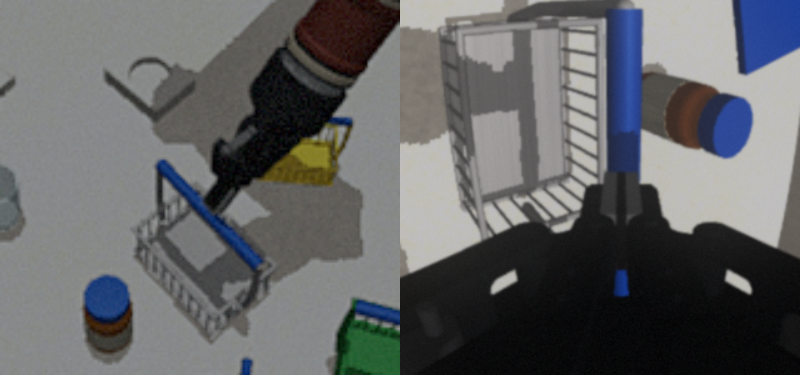

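Run:
```python
from plant import env
from h import *
from scipy.spatial.transform import Rotation as Ro
a,w=pickle.load(open("g1.pkl","rb"))
for b in blobs(a,"blue",60):
    if 300<b[0][0]<390 and 200<b[0][1]<290:print("scene",b)
for b in blobs(w,"blue",40):print("wrist",b)
s=env.observe();R=Ro.from_euler('xyz',s["eef_rot"],degrees=True).as_matrix()
print(s["tcp_pos"],s["wrist_force"].round(1),s["grip_width"],s["grasp_force"])
T=w["world_to_cam"];c=T[:3,:3]@s["tcp_pos"]+T[:3,3];r=np.hypot(c[0],c[1]);th=np.arctan2(r,c[2]);print("tcp px",c[:2]/r*th*w["K"][0,0]+w["K"][:2,2])
# scene px of TCP, and TCP -30mm
for k in(-.05,-.011,0,.008):
    p=a["world_to_cam"]@np.append(s["tcp_pos"]+k*R[:,2],1);q=a["K"]@p[:3];print(k,(q[:2]/q[2]).round(1))
# handle predicted px scene at nominal
for y in(.2783,.205,.1316):
    p=a["world_to_cam"]@np.array([.533,y,.135,1]);q=a["K"]@p[:3];print("nom",(q[:2]/q[2]).round(1))
```

```text
scene (array([353.8, 246. ]), 265, array([333.2, 224.8]), array([372.6, 265.4]))
scene (array([312.3, 278.9]), 253, array([320.1, 274.1]), array([304.7, 283.5]))
wrist (array([429.1,  70.2]), 8818, array([410.7,  -5.5]), array([448.7, 150.5]))
wrist (array([320.3, 170.6]), 3055, array([320.3, 108. ]), array([320.3, 237. ]))
wrist (array([404.9, 201.6]), 1151, array([412.2, 178.4]), array([397.7, 224.6]))
wrist (array([316.9, 326.5]), 235, array([316.8, 315. ]), array([317., 337.]))
wrist (array([ 46.8, 345.9]), 979, array([ 91.1, 366.9]), array([ -2.2, 322.6]))
[0.5400383  0.20447309 0.12705362] [-5.5 -2.8 15. ] -0.004733690267799966 7.95527458190918
tcp px [315.68772539 240.15561697]
-0.05 [360.2 233.8]
-0.011 [352.  244.9]
0 [349.7 248. ]
0.008 [348.1 250.2]
nom [373.5 266.1]
nom [352.2 245. ]
nom [332.3 225.3]
```

Run:
```python
from h import *
a,w=pickle.load(open("g1.pkl","rb"))
def tri2(L):
    A=np.zeros((3,3));b=np.zeros(3)
    for c,d in L:
        P=np.eye(3)-np.outer(d,d);A+=P;b+=P@c
    x=np.linalg.solve(A,b);return x,[np.linalg.norm((np.eye(3)-np.outer(d,d))@(x-c)).round(4) for c,d in L]
print(tri2([fray(w,320.3,106.5),ray(a,373,266)]))
print("cam",(-w["world_to_cam"][:3,:3].T@w["world_to_cam"][:3,3]).round(3), fplane(w,(320.3,106.5),.135), fplane(w,(320.3,230),.135))
A=cv2.resize(a["frame"][215:275,320:385,::-1],(390,360),interpolation=cv2.INTER_CUBIC);B=cv2.resize(w["frame"][200:350,240:400,::-1],(384,360),interpolation=cv2.INTER_CUBIC)
cv2.imwrite("pics/g2.png",np.clip(np.hstack([A,B])*1.6,0,255).astype(np.uint8))
```

```text
(array([0.53542325, 0.27775803, 0.13911223]), [np.float64(0.0006), np.float64(0.0006)])
cam [0.451 0.281 0.255] [0.53860775 0.27706986 0.135     ] [0.5375492  0.21421118 0.135     ]
```

View pics/g2.png

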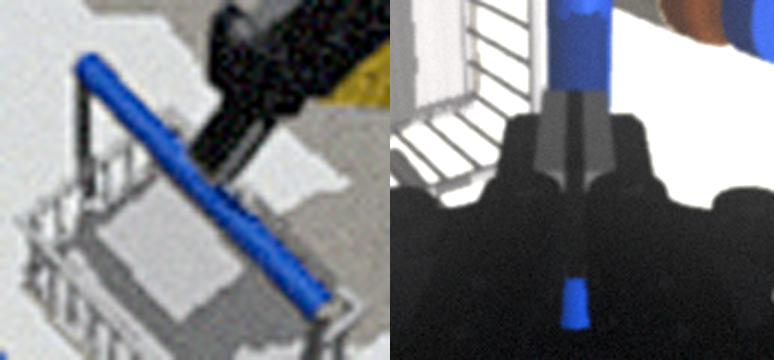

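```bash
python3 -m jog '[[1,[0,0,0],0],[1,[0,0,0],0],[1,[0,0,0],0],[1,[0,0,0],0],[1,[0,0,0],0]]'
python3 - <<'E'
from plant import env
from h import *
a=env.grab_frame("scene");w=env.grab_frame("wrist");pickle.dump((a,w),open("g2.pkl","wb"))
A=cv2.resize(a["frame"][205:275,310:385,::-1],(390,360),interpolation=cv2.INTER_CUBIC);B=cv2.resize(w["frame"][100:400,160:480,::-1],(384,360),interpolation=cv2.INTER_AREA)
cv2.imwrite("pics/g3.png",np.clip(np.hstack([A,B])*1.6,0,255).astype(np.uint8))
s=env.observe();from scipy.spatial.transform import Rotation as Ro
R=Ro.from_euler('xyz',s["eef_rot"],degrees=True).as_matrix()
for n,off in [("h",0),("y+",.0425),("y-",-.0425)]:
  for k in(-.065,-.02,-.011,0,.008):
    p=s["tcp_pos"]+k*R[:,2]+off*R[:,1];c=(w["world_to_cam"]@np.append(p,1))[:3];r=np.hypot(c[0],c[1]);print(n,k,(c[:2]/r*np.arctan2(r,c[2])*w["K"][0,0]+w["K"][:2,2]).round(),c.round(3))
E
```

```text
clock: 13.4
tcp_pos: [0.5388, 0.2034, 0.1233]
eef_rot: [144.9, 1.5, 87.8]
wrist_force: [0.3, -0.1, -0.1]
grip_width: 0.846
grasp_force: 0.0
h -0.065 [315. 310.] [-0.     0.041  0.109]
h -0.02 [316. 256.] [-0.     0.028  0.152]
h -0.011 [316. 248.] [-0.     0.026  0.161]
h 0 [316. 240.] [-0.     0.023  0.172]
h 0.008 [316. 235.] [-0.     0.021  0.179]
y+ -0.065 [426. 305.] [0.042 0.041 0.109]
y+ -0.02 [399. 255.] [0.042 0.028 0.152]
y+ -0.011 [395. 247.] [0.042 0.026 0.161]
y+ 0 [391. 239.] [0.042 0.023 0.172]
y+ 0.008 [388. 234.] [0.042 0.021 0.179]
y- -0.065 [205. 305.] [-0.043  0.041  0.109]
y- -0.02 [232. 255.] [-0.043  0.028  0.152]
y- -0.011 [236. 247.] [-0.043  0.026  0.161]
y- 0 [241. 239.] [-0.043  0.023  0.172]
y- 0.008 [244. 234.] [-0.043  0.021  0.179]
```

View pics/g3.png

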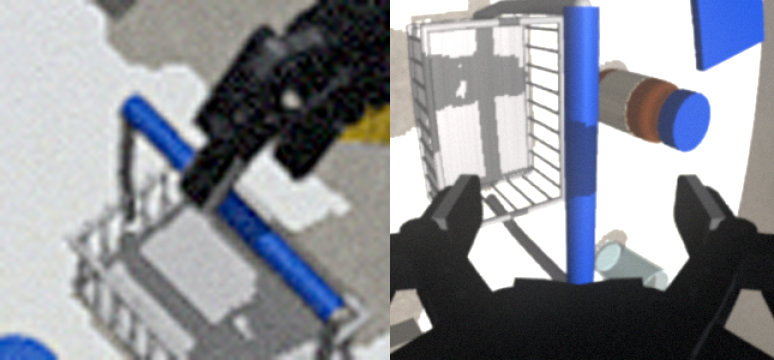

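Open, the handle sits between the fingers at wrist px x≈321, where the centre is 316. The tips evidently slipped off it, so I'll go about 14 mm deeper along the tool axis and close again.

```bash
python3 -m jog '[[1,[0.5,0,-0.5],0],[1,[1.0,0,-1.0],0],[1,[1.0,0,-1.0],0],[1,[1.0,0,-1.0],0]]'
python3 -m jog '[[0,[0,0,0],0],[0,[0,0,0],0],[0,[0,0,0],0],[0,[0,0,0],0],[0,[0,0,0],0],[0,[0,0,0],0],[0,[0,0,0],0]]'
```

```text
clock: 13.9
tcp_pos: [0.5489, 0.2034, 0.1132]
eef_rot: [144.9, 1.5, 87.8]
wrist_force: [0.1, 0.6, 0.6]
grip_width: 0.998
grasp_force: 0.0
clock: 14.6
tcp_pos: [0.5486, 0.2037, 0.1138]
eef_rot: [144.9, 1.5, 87.8]
wrist_force: [-1.4, -0.3, 1.4]
grip_width: 0.133
grasp_force: 58.5
```

Gripped, at 58 N and opening 0.133. Lifting.

```bash
python3 -m jog '[[0,[0,0,1],0],[0,[0,0,3],0],[0,[0,0,6],0],[0,[-0.5,0,9],0],[0,[-1,0,12],0],[0,[-1.5,0,14],0],[0,[-2,0,14],0],[0,[-2,0,14],0]]'
python3 -m jog '[[0,[0,-3,0],0.03],[0,[0,-6,0],0.06],[0,[0,-10,0],0.09],[0,[0,-14,0],0.12],[0,[0,-18,0],0.15],[0,[0,-22,0],0.154],[0,[0,-26,0],0.154],[0,[0,-30,0],0.154],[0,[0,-34,0],0.154],[0,[0,-37,0],0.154],[0,[0,-40,0],0.154],[0,[0,-42,0],0.154],[0,[0,-43.5,0],0.154],[0,[0,-44,0],0.154],[0,[0,-44,0],0.154],[0,[0,-44,0],0.154]]'
python3 - <<'E'
from plant import env
from h import *
from scipy.spatial.transform import Rotation as Ro
s=env.observe();print(s["qpos"].round(1))
d={n:env.grab_frame(n) for n in("scene","top","wrist")};pickle.dump(d,open("c1.pkl","wb"))
for n in d:
    for b in blobs(d[n],"blue",25):print(n,*b)
A=cv2.resize(d["scene"]["frame"][60:260,120:320,::-1],(500,500))
B=cv2.resize(d["wrist"]["frame"][:,:,::-1],(300,188));B=np.vstack([B,np.zeros((312,300,3),np.uint8)])
cv2.imwrite("pics/c1.png",np.clip(np.hstack([A,B])*1.5,0,255).astype(np.uint8))
R=Ro.from_euler('xyz',s["eef_rot"],degrees=True).as_matrix();print(R.round(3))
E
```

```text
clock: 15.4
tcp_pos: [0.5273, 0.2027, 0.2522]
eef_rot: [145.0, 1.6, 87.8]
wrist_force: [-0.2, -0.2, -4.8]
grip_width: 0.135
grasp_force: 59.2
clock: 17.0
tcp_pos: [0.5282, -0.235, 0.2527]
eef_rot: [145.0, 1.4, 96.7]
wrist_force: [-0.1, 0.4, -3.2]
grip_width: 0.133
grasp_force: 59.1
[ 82.3  34.8 -75.5 116.8  49.9  25.7 -13.3]
scene [235.9  95.4] 59 [241.8  99.2] [229.8  91.3]
scene [257.7 109.9] 92 [266.  115.6] [249.3 104.1]
scene [ 45.9 227.4] 2864 [ 72.4 207. ] [ 16.4 250.1]
scene [392.8 206.9] 87 [410.1 208.2] [375.  205.5]
scene [ 73.7 282.8] 3877 [100.  249.3] [ 45.7 318.5]
scene [312.3 278.8] 251 [319.3 273.2] [305.3 284.4]
scene [444.3 290.7] 354 [476.6 299.6] [412.3 281.9]
scene [108.  351.1] 5214 [128.6 305.4] [ 86.2 399.5]
scene [365.5 326.7] 172 [368.4 303.8] [362.7 348.8]
scene [284.6 373.1] 4678 [341.8 386. ] [235.8 362. ]
top [523.8  55.4] 2395 [555.   57.9] [493.6  53. ]
top [454.2  57.3] 2391 [484.8  59. ] [424.   55.6]
top [384.9  59.2] 2400 [414.2  59.6] [355.8  58.9]
top [251.9 118.3] 2282 [279.8 111.8] [223.7 124.9]
top [156.6 162.2] 89 [159.  157.9] [154.1 166.6]
top [235.1 170.4] 65 [225.9 159.1] [244.3 181.7]
top [284.4 163.8] 132 [289.2 167.9] [279.4 159.6]
top [453.5 196.5] 38 [458.1 195.7] [448.7 197.3]
top [417.6 202. ] 91 [428.9 200.2] [407.3 203.7]
top [211.9 224. ] 174 [230.  211.9] [192.1 237.2]
top [290.3 254.7] 62 [300.5 244.5] [280. 265.]
wrist [317.  218.1] 6157 [317.4 106.9] [316.5 337. ]
[[-0.117  0.812  0.572]
 [ 0.993  0.11   0.047]
 [-0.024  0.573 -0.819]]
```

View pics/c1.png

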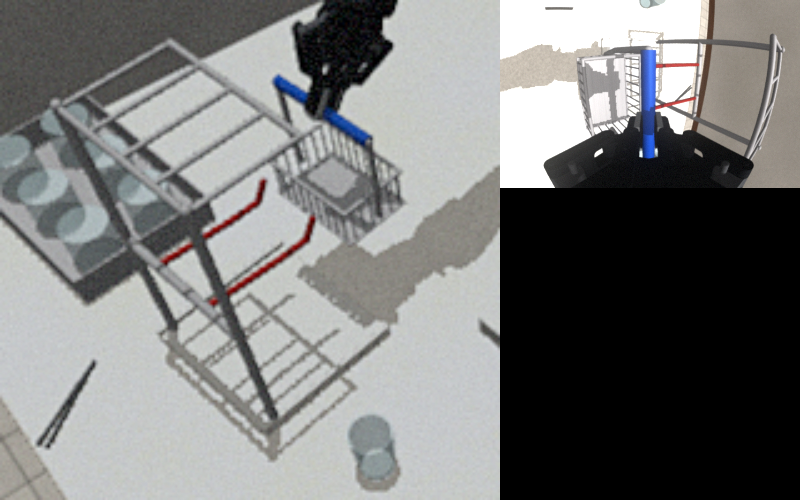

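The basket hangs level in front of the prongs, its handle at scene (248,104). I'll triangulate the handle against the seat.

Run:
```python
from h import *
d=pickle.load(open("c1.pkl","rb"));t,s=d["top"],d["scene"]
L,e1=tri(t,(407,203.8),s,(266.3,115.8));Rr,e2=tri(t,(458.4,195.6),s,(229.5,91))
print(L.round(4),Rr.round(4),e1,e2);v=L-Rr;m=(L+Rr)/2;print("mid",m.round(4),"yaw",np.degrees(np.arctan2(-v[0],v[1])),np.linalg.norm(v),"slope",np.degrees(np.arcsin(v[2]/np.linalg.norm(v))))
y=np.radians(7.3);ex=np.array([np.cos(y),np.sin(y)]);ey=np.array([-ex[1],ex[0]]);O=np.array([.6125,-.2232])
print("stand xy of handle",((m[:2]-O)@ex).round(4),((m[:2]-O)@ey).round(4),"TCP-handle",(np.array([.5282,-.235,.2527])-m).round(4))
for X in(-.09,0):print(X,"xy shift cm",(100*(O+X*ex-m[:2])).round(2))
```

```text
[ 0.5044 -0.1632  0.2794] [ 0.5245 -0.3044  0.2818] 0.001295451935601751 0.0008749849445517295
mid [ 0.5145 -0.2338  0.2806] yaw 8.119952998049666 0.14257720335323001 slope -0.9540590081599927
stand xy of handle -0.0986 0.002 TCP-handle [ 0.0137 -0.0012 -0.0279]
-0.09 xy shift cm [ 0.87 -0.08]
0 xy shift cm [9.8  1.06]
```

```bash
python3 -m jog '[[0,[0,0,-1.5],0],[0,[0,0,-3.5],0],[0,[0,0,-5],0],[0,[0,0,-5],0],[0,[1,0.1,-5],0],[0,[2.5,0.3,-5],0],[0,[4,0.4,-5],0],[0,[5.5,0.6,-5],0],[0,[7,0.8,-5],0],[0,[8.5,0.9,-5],0],[0,[9.6,1.0,-5],0],[0,[9.8,1.05,-5],0],[0,[9.8,1.05,-5],0],[0,[9.8,1.05,-5],0]]'
python3 - <<'E'
from plant import env
from h import *
s=env.observe();print(s["qpos"].round(1))
d={n:env.grab_frame(n) for n in("scene","top","wrist")};pickle.dump(d,open("c2.pkl","wb"))
for n in d:
    for k in("blue","red"):
        for b in blobs(d[n],k,8):
            if n=="wrist" or (n=="scene" and 150<b[0][0]<290 and b[0][1]<200) or(n=="top" and 380<b[0][0]<480 and b[0][1]>100):print(n,k,*b)
A=cv2.resize(d["scene"]["frame"][60:240,120:300,::-1],(480,480),interpolation=cv2.INTER_CUBIC)
B=cv2.resize(d["wrist"]["frame"][:,160:,::-1],(320,267));B=np.vstack([B,cv2.resize(d["top"]["frame"][110:230,360:500,::-1],(320,213))])
cv2.imwrite("pics/c2.png",np.clip(np.hstack([A,B])*1.5,0,255).astype(np.uint8))
E
```

```text
clock: 18.55
tcp_pos: [0.6262, -0.2261, 0.2034]
eef_rot: [145.0, 1.5, 96.6]
wrist_force: [-0.4, -0.2, -3.8]
grip_width: 0.14
grasp_force: 59.2
[ 63.1  39.2 -59.3 109.5  58.2  22.1 -22.4]
scene blue [209.6 126. ] 45 [214.1 129.3] [205.1 122.9]
scene blue [231.7 142.7] 88 [240.1 149.2] [223.8 136.6]
scene red [208.5 149.7] 30 [215.2 145.4] [201.2 154.3]
scene red [190.2 160.9] 20 [195.8 157.6] [185. 164.]
scene red [222.4 169. ] 53 [234.2 161.2] [210.8 176.7]
top blue [441.3 165.5] 42 [447.1 164.4] [435.7 166.5]
top blue [409.5 170.2] 78 [420.1 168.6] [399.8 171.7]
top red [427.1 145.5] 41 [425.4 132.9] [428.9 159. ]
top red [400.1 149.7] 39 [398.3 137. ] [402.1 164. ]
wrist blue [316.6 218.5] 6049 [316.8 107. ] [316.3 337. ]
wrist red [368.  144.2] 486 [404.  142.3] [333.8 146. ]
wrist red [291.8 148.9] 147 [299.4 148. ] [283.8 149.9]
wrist red [242.3 157.3] 416 [268.  147.6] [220.8 165.4]
wrist red [271.9 151. ] 10 [270.8 148.6] [273.1 153.5]
wrist red [280.5 150.5] 8 [282.  151.1] [279.  149.9]
wrist red [376.  246.2] 238 [394.9 240.6] [357.8 251.6]
wrist red [256.2 280.3] 88 [263.3 277.8] [249.8 282.5]
```

View pics/c2.png

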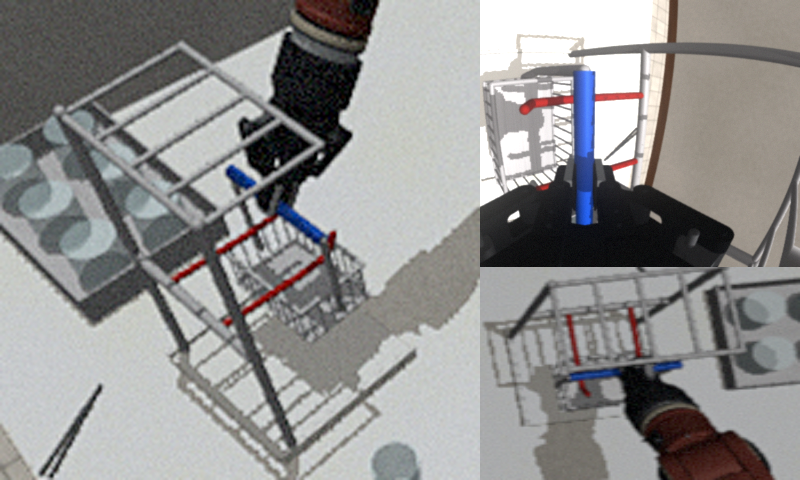

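Run:
```python
from h import *
d=pickle.load(open("c2.pkl","rb"));t,s=d["top"],d["scene"]
L,e1=tri(t,(399.5,171.8),s,(240.3,149.4));Rr,e2=tri(t,(447.4,164.3),s,(204.8,122.7))
v=L-Rr;m=(L+Rr)/2;print(L.round(4),Rr.round(4),"mid",m.round(4),"yaw",np.degrees(np.arctan2(-v[0],v[1])),np.linalg.norm(v),e1,e2)
y=np.radians(7.3);ex=np.array([np.cos(y),np.sin(y)]);ey=np.array([-ex[1],ex[0]]);O=np.array([.6125,-.2232])
print("stand xy",((m[:2]-O)@ex).round(4),((m[:2]-O)@ey).round(4))
```

```text
[ 0.6014 -0.1563  0.2275] [ 0.6211 -0.2959  0.2318] mid [ 0.6113 -0.2261  0.2297] yaw 8.067798972084228 0.14100714700085698 0.0019481070216247505 0.00035249328112341985
stand xy -0.0016 -0.0027
```

Aligned to within 3 mm. Lowering and watching the force.

```bash
f(){ sed -n '1,4p'|tr '\n' ' ';echo; }
python3 -m jog '[[0,[0,0,-1],0],[0,[0,0,-2],0],[0,[0,0,-3],0],[0,[0,0,-3.6],0],[0,[0,0,-3.6],0],[0,[0,0,-3.6],0]]'|f
python3 -m jog '[[0,[0,0,-0.2],0],[0,[0,0,-0.4],0],[0,[0,0,-0.4],0]]'|f
python3 -m jog '[[0,[0,0,-0.1],0],[0,[0,0,-0.2],0],[0,[0,0,-0.2],0]]'|f
python3 -m jog '[[0,[0,0,-0.1],0],[0,[0,0,-0.2],0],[0,[0,0,-0.2],0]]'|f
```

```text
clock: 19.3 tcp_pos: [0.6271, -0.2258, 0.1681] eef_rot: [144.9, 1.5, 96.6] wrist_force: [0.2, 0.7, -4.1] 
clock: 19.6 tcp_pos: [0.6267, -0.226, 0.1635] eef_rot: [144.9, 1.5, 96.6] wrist_force: [0.1, 0.0, -3.1] 
clock: 19.9 tcp_pos: [0.6267, -0.2259, 0.1615] eef_rot: [144.9, 1.5, 96.6] wrist_force: [0.0, 0.3, -4.3] 
clock: 20.2 tcp_pos: [0.6267, -0.2258, 0.1595] eef_rot: [144.9, 1.5, 96.6] wrist_force: [-0.7, 0.5, -3.2]
```

```bash
f(){ sed -n '1,4p'|tr '\n' ' ';echo; }
python3 -m jog '[[0,[0,0,-0.1],0],[0,[0,0,-0.1],0]]'|f
python3 -m jog '[[0,[0,0,-0.1],0],[0,[0,0,-0.1],0]]'|f
python3 -m jog '[[0,[0,0,-0.1],0],[0,[0,0,-0.1],0]]'|f
```

```text
clock: 20.4 tcp_pos: [0.6268, -0.2259, 0.1586] eef_rot: [144.9, 1.5, 96.6] wrist_force: [-0.9, 0.4, -3.4] 
clock: 20.6 tcp_pos: [0.6273, -0.2259, 0.1583] eef_rot: [144.8, 1.5, 96.6] wrist_force: [-1.1, 0.0, -0.7] 
clock: 20.8 tcp_pos: [0.6277, -0.2258, 0.1581] eef_rot: [144.7, 1.5, 96.6] wrist_force: [-2.8, 1.2, 4.3]
```

Contact made: the load has moved onto the prongs. Releasing, then retreating along the tool axis.

```bash
python3 -m jog '[[0.2,[0,0,0],0],[0.3,[0,0,0],0],[0.45,[0,0,0],0],[0.6,[0,0,0],0],[0.6,[0,0,0],0],[0.6,[0,0,0],0]]'
python3 -m jog '[[0.6,[-0.3,0,0.4],0],[0.6,[-0.9,-0.1,1.2],0],[0.6,[-1.7,-0.1,2.4],0],[0.6,[-2.9,-0.2,4.1],0],[0.6,[-4.6,-0.4,6.5],0],[0.6,[-6.5,-0.5,8.5],0],[0.6,[-9.5,-0.8,10.5],0],[0.6,[-13,-1,12],0],[0.6,[-14,-1,12],0],[0.6,[-14,-1,12],0],[0.6,[-14,-1,12],0]]'
python3 - <<'E'
from plant import env
from h import *
d={n:env.grab_frame(n) for n in("scene","top")};e=env.grab_frame("wrist")
A=cv2.resize(d["scene"]["frame"][60:240,120:300,::-1],(480,480),interpolation=cv2.INTER_CUBIC)
B=cv2.resize(e["frame"][:,160:,::-1],(320,267));B=np.vstack([B,cv2.resize(d["top"]["frame"][110:230,360:500,::-1],(320,213))])
cv2.imwrite("pics/r1.png",np.clip(np.hstack([A,B])*1.5,0,255).astype(np.uint8))
for n in d:
    for b in blobs(d[n],"blue",8):
            if (n=="scene" and 150<b[0][0]<330 and b[0][1]<300) or(n=="top" and 270<b[0][0]<480 and b[0][1]>100):print(n,*b)
E
```

```text
clock: 21.4
tcp_pos: [0.6269, -0.2259, 0.1567]
eef_rot: [144.9, 1.5, 96.6]
wrist_force: [0.7, -0.0, -0.6]
grip_width: 0.601
grasp_force: 0.0
clock: 22.5
tcp_pos: [0.487, -0.2362, 0.2769]
eef_rot: [144.9, 1.5, 96.6]
wrist_force: [0.7, -0.4, 0.4]
grip_width: 0.601
grasp_force: 0.0
scene [227.1 148.3] 166 [243.1 160.6] [210.4 135.5]
scene [312.3 278.8] 252 [319.  272.9] [305.6 284.7]
top [284.3 163.8] 132 [280.5 158.3] [287.9 169. ]
top [418.6 170.2] 179 [442.1 166.7] [395.8 173.6]
top [290.4 254.6] 62 [300.5 244.5] [280. 265.]
```

View pics/r1.png

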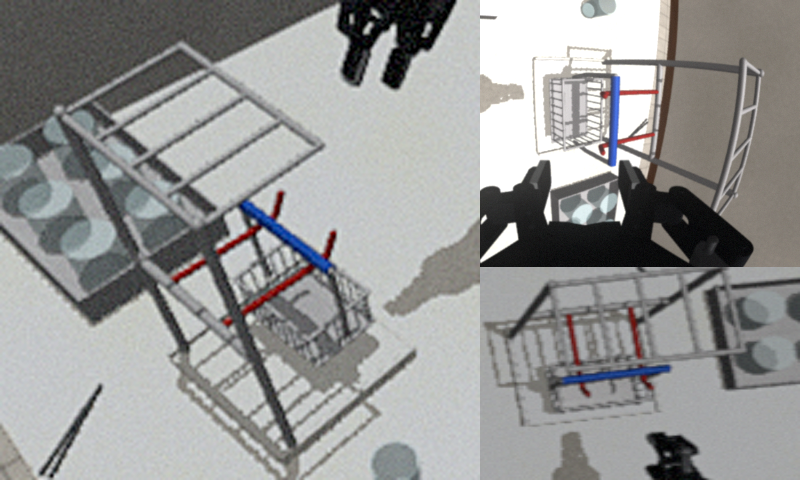

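The handle lies across both prongs inside the upturned tips (scene (227,148)) and the gripper is clear. I'll let it settle, confirm it's still, and hand in.

```bash
python3 -m jog '[[0.6,[0,0,0],0],[0.6,[0,0,0],0],[0.6,[0,0,0],0],[0.6,[0,0,0],0],[0.6,[0,0,0],0],[0.6,[0,0,0],0],[0.6,[0,0,0],0],[0.6,[0,0,0],0],[0.6,[0,0,0],0],[0.6,[0,0,0],0],[0.6,[0,0,0],0],[0.6,[0,0,0],0],[0.6,[0,0,0],0],[0.6,[0,0,0],0],[0.6,[0,0,0],0]]'|head -2
python3 - <<'E'
from plant import env
from h import *
P=[]
for n in("scene","top"):
    f=env.grab_frame(n)
    for b in blobs(f,"blue",100):
        if (n=="scene" and 200<b[0][0]<250 and b[0][1]<200) or(n=="top" and 400<b[0][0]<430 and b[0][1]>100):print(n,*b);P.append((f,b))
(s,a),(t,c)=P
L=tri(t,c[3],s,a[2])[0];R=tri(t,c[2],s,a[3])[0];print(L.round(4),R.round(4),((L+R)/2).round(4))
if np.abs(a[0]-[227.1,148.3]).max()<.6 and np.abs(c[0]-[418.6,170.2]).max()<.6: print(env.sign_off())
E
```

```text
clock: 24.15
tcp_pos: [0.4868, -0.2359, 0.2767]
scene [226.8 148.1] 160 [243.  160.3] [210.8 136. ]
top [419.1 170.2] 180 [442.1 166.7] [395.8 173.7]
[ 0.6026 -0.1539  0.1869] [ 0.6207 -0.2951  0.1811] [ 0.6116 -0.2245  0.184 ]
the job is handed in; nothing more can be done
None
```

The basket is hanging by its blue handle across both red prongs under the shelf, level and still over the last 1.6 s, with the gripper clear; I handed the job in at about 24 s, after one failed first grip that pressed on the handle at about 16 N.

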